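Stand the tall capacitor in the test pan

ROBOT

A 6-joint arm with a two-finger parallel gripper is mounted at the origin on the work surface. World frame = base frame: x ahead of the robot, y to its left, z up, the work surface at z = 0. Lengths are in mm, angles in rad, forces in N, time in s.
With the tool pointing down it reaches from about 325 to 775 mm from the base axis. Payload 9.3 kg.
Tool frame: the origin (TCP) lies at the very end of the fingers, on their centre line; the grasp point (between the pads) lies 19 mm behind it (r.hold_point_z is the distance from the TCP to the grasp point, in mm); z points along the fingers, y is the line along which they close (so a half turn about z gives the same grasp; the last joint's range is limited). The gripper opens to 85 mm and grips with 20 to 120 N. Pads are 22 mm wide; open, the fingers measure 114 mm over their backs; the gripper's body (76 mm by 85 mm) begins 54 mm behind the grasp point. The pads swing forward as they close: fully open they stand 13 mm farther back than shut.
Start: joints at [-1.453, 0.259, 0.021, 1.334, 0, 1.418], TCP at [147.119, -529.955, 231.279] pointing down, gripper open.
Joint ranges: [-3.04, 3.04], [-0.91, 1.82], [-1.04, 1.36], [-1.92, 1.95], [-1.52, 1.45], [-3.14, 3.14]. Speed limits (rad/s): [2.22, 2.22, 2.79, 3.14, 3.14, 3.14].

INTERFACE

Orientations are given as [roll, pitch, yaw] about the fixed x, y, z axes, in that order (R = Rz(yaw) Ry(pitch) Rx(roll)).
In Python, from cell import r gives the robot as it stands.
- The arm moves only by the tool servo_tool, never from a script. Its argument "targets" is a list of rows, each an object with "turn": the turn, a rotation vector about the tool's x, y, z in rad, a list of three; "offset": the shift along the tool's x, y, z in m, a list of three; "gripper": the closure, from 0 (fully open) to 1 (shut). In form: [{"turn": [rx, ry, rz], "offset": [dx, dy, dz], "gripper": gripper}, ...]. A call has 1 to 12 rows; each row is the pose to reach, as a shift and turn from the pose commanded when the call began, along the tool's axes at that moment; what a row does not reach only later rows make up. A row lasts 1/8 s, in which the tool goes at most 62.5 mm and 10.7 degrees, less where a joint would pass 70% of its speed; a pose out of reach is approached as far as the arm can. A call with a gripper value outside its range is refused whole. The fingers move at their own pace and stop on an object; the grip force is fixed at half the most. Time passes only in rows, so rows that repeat a pose let the fingers close. It gives the time, the measured TCP pose, the force, the opening and the grip force at its end, in the units of the state.
- r.sense(): the state, without advancing time (a new reading comes with each control period).
- r.get_image(name): name is "scene" or "side" or "wrist"; returns (picture, depth): 400x640x3 uint8, red, green, blue; 400x640 float32, mm along the optical axis (not along the pixel's ray), 0 where there is no reading.
- r.camera_info(name): a dict with "fx", "fy", "cx", "cy" (pixels), "cam_to_world" (4x4, takes a point from camera to world coordinates). Camera axes: x right, y down, z forward; pixel columns grow to the right and rows downward; lengths in mm; the calibration is good to about 2 mm. A picture is of the moment at which its call begins: read the wrist's pose just before it. camera_info takes no time and is no camera call; for the wrist camera it gives the pose at the moment of the call.
- r.hand_in(): hands the job in; it is judged then, once.
The state is a dict: "t": time; "qpos": joint angles; "joint_vel": joint speeds; "joint_efforts": joint torques, N m; "tool_pos": TCP position; "orientation": TCP orientation; "wrist_force": force on the tool from outside, world axes, zero at the start; "wrist_torque": the same for the moment, N m; "width": opening from 0.0 (shut) to 1.0 (fully open); "grasp_force": force on a finger pad.
Only numpy, scipy, OpenCV 4.12 (cv2) and the standard library are available. Lean on these libraries where they do the work, as an engineer would, in place of code of your own. Each camera call takes 0.05 s, during which the arm holds its last target. There are 200 camera calls.

TASK

Pluck the tall capacitor out of the pocket tray and stand it upright, terminals up, in the square test pan on top of the capacitance meter. Lower it in and let go once it stands there, do not drop it, and leave the short capacitor where it is in its pocket.

Things in the scene. Friction and masses are not known exactly. Their poses are not given: they have to be found in the camera images.
- cap_center (a point): Centre of the tall capacitor: an upright cylinder with a black sleeve and a bright metal top end, 20 mm in diameter, 45 mm high, about 25 g, with two flat 4 mm terminals sticking up from its top. The point is half-way up, 22.5 mm above its foot; z is up along its axis. It stands loosely in one of the tray's pockets, its foot 6 mm above the bench, so its upper 33 mm stand clear of the tray's top; it is the only tall part in the tray. It lifts straight out.
- short_center (a point): Centre of the short capacitor: same look and same 20 mm diameter, but only 22 mm high (point half-way up, 11 mm above its foot). It stands in another pocket and stays there.
- tray: Grey plastic pocket tray, fixed to the bench, 150 mm (its x) by 220 mm (its y), 18 mm high. Origin at the centre of its underside, on the bench. It has 6 square pockets, 27 mm wide and 12 mm deep, at x = -35 and 35 mm, y = -70, 0 and 70 mm in its frame. Five hold parts: the two capacitors, and three other small parts at most 20 mm high, which reach at most 26 mm above the bench; one is empty.
- pan_floor (a point): Centre of the floor inside the open square metal test pan on top of the meter. The pan is 54 mm square inside, its 4 mm thick walls rise 7 mm above this floor, and are along this point's x and y axes; z is up. The meter is a grey instrument, 170 by 170 mm, fixed to the bench, its flat top 52 mm above the bench; the pan's floor is 56 mm above the bench. Nothing on the meter is taller than the pan's rim.
Mind the look-alikes: they are no part of the job. Leave any yellow look-alike of the part that bears cap_center alone.

How it is judged:
By the outcome, as a careful person would: the job done as asked, in the order asked, and still so for the second after the job is handed in, with the robot touching nothing.
It also fails if it takes over 32 s, if anything falls off the work surface, if the arm or the gripper's body presses on something with over 40 N, if the wrist force passes 120 N, or if a joint passes its speed limit or range.

## Working session

There is one attempt and no reset: what is moved stays moved. The work goes in short steps, Python scripts to look and compute and a tool call to move; the robot and the scene stay as the last step left them, time stands still between calls to the robot, and variables do not carry over. Pictures are saved under pics/ and viewed, at most 10 in all, crops included, and the job is handed in when it is done.

Besides the shell and the picture viewer there is one more tool, called after ">>>" as name(argument=value, ...) on one line, values as JSON. servo_tool: Moves the arm, as the interface text tells. Its arguments: {"type":"object","properties":{"targets":{"type":"array"}},"required":["targets"]}

```bash
mkdir -p pics; cat > h.py <<'E'
from cell import r
import numpy as np, cv2
def grab(n):
    c=r.camera_info(n); im,d=r.get_image(n); np.savez(f'{n}.npz',im=im,d=d,**{k:np.array(v) for k,v in c.items()}); return im,d,c
def pts(d,c):
    v,u=np.mgrid[:d.shape[0],:d.shape[1]]
    p=np.stack([(u-c['cx'])/c['fx']*d,(v-c['cy'])/c['fy']*d,d],-1)
    T=np.array(c['cam_to_world']); w=p@T[:3,:3].T+T[:3,3]; w[d==0]=np.nan; return w
E
python3 - <<'E'
from h import *
s=r.sense(); print(s['t'],s['tool_pos'],s['orientation'],s['width'])
for n in('scene','side'):
    im,d,c=grab(n); cv2.imwrite(f'pics/{n}0.png',im[...,::-1]); print(n,np.array(c['cam_to_world']).round(2).tolist(),(d>0).mean())
E
```

```text
0.0 [ 147.08462036 -529.67793413  230.67661144] [-3.14028645e+00 -2.41275674e-04  2.70805936e-01] 1.0031194086608024
scene [[0.12, 0.77, -0.62, 1353.6], [0.99, -0.09, 0.08, -57.14], [0.0, -0.63, -0.78, 1055.29], [0.0, 0.0, 0.0, 1.0]] 0.9960390625
side [[-0.93, -0.21, 0.29, 308.59], [-0.36, 0.59, -0.72, 609.29], [-0.02, -0.78, -0.63, 526.81], [0.0, 0.0, 0.0, 1.0]] 0.9958046875
```

View pics/scene0.png

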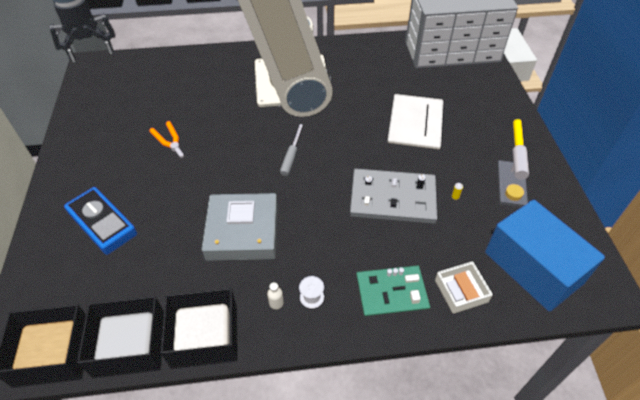

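View pics/side0.png

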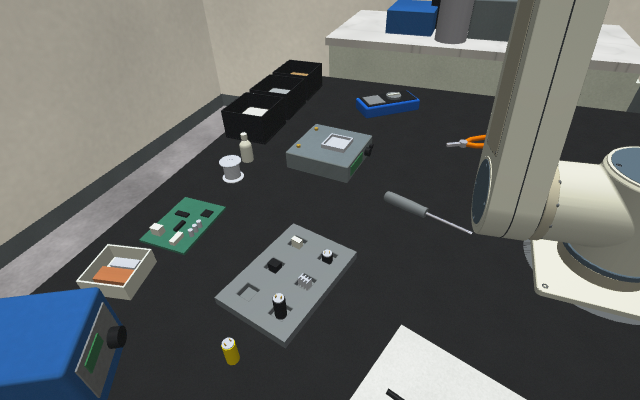

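The tray holds these candidates:
- **Tall black cap:** scene (421,181), side (280,305).
- **Short cap:** scene (369,180), side (327,255).
- **Black block:** side (275,265).
- **Yellow look-alike on the bench:** scene (457,191), side (230,350).

I choose the tall black one. The pan is at scene (241,211), side (337,143).

```bash
python3 - <<'E'
from h import *
o=[]
for n,(u,v),pan in(('side',(280,305),(337,143)),('scene',(421,181),(241,211))):
    z=np.load(n+'.npz'); im=z['im']; w=pts(z['d'],z)
    H=w[...,2]; print(n)
    win=np.zeros(H.shape,bool); win[v-30:v+30,u-25:u+25]=1
    m=win&(H>44)&(H<60); print('captop',m.sum(),np.nanmedian(w[m],0).round(1))
    m=win&(H>25)&(H<60); print('capbody',m.sum(),np.nanmean(w[m],0).round(1))
    # pan: meter top and raised rim
    pw=np.zeros(H.shape,bool); pw[pan[1]-60:pan[1]+60,pan[0]-60:pan[0]+60]=1
    mt=(pw&(H>44)&(H<72)).astype(np.uint8)
    k=w[mt>0][:,:2]; rc=cv2.minAreaRect(k.astype(np.float32)); print('meter',rc)
    g=im.astype(int).min(2); p=(pw&(g>165)&(H>44)).astype(np.uint8)
    nl,l,st,ce=cv2.connectedComponentsWithStats(p); i=1+st[1:,4].argmax(); k=w[l==i]; print('pan',st[i],np.nanmedian(k,0).round(1),cv2.minAreaRect(k[:,:2].astype(np.float32)))
    m=w[(H>12)&(H<24)&(abs(w[...,0]-np.nanmedian(w[v,u,0]))<200)&(abs(w[...,1]-w[v,u,1])<240)&(im.astype(int).ptp(2)<25 if hasattr(im,'ptp') else np.ptp(im.astype(int),axis=2)<25)&(g>80)&(g<150)]
    print('tray',len(m),cv2.minAreaRect(m[:,:2].astype(np.float32)))
    o.append(cv2.resize(im[v-40:v+40,u-50:u+50],None,fx=4,fy=4))
cv2.imwrite('pics/crop.png',np.hstack(o)[...,::-1])
E
```

```text
side
captop 132 [505.3 309.6  51. ]
capbody 251 [503.5 302.7  41.9]
meter ((702.2610473632812, -323.35797119140625), (486.9841613769531, 405.46051025390625), 88.69010925292969)
pan [321 133  32  16 229] [ 573.5 -171.4   56.5] ((577.8595581054688, -177.1503143310547), (80.81790161132812, 71.68222045898438), 86.8859634399414)
tray 7128 ((440.71142578125, 250.31651306152344), (221.90042114257812, 325.4543151855469), 77.36193084716797)
scene
captop 38 [509.3 303.4  48.9]
capbody 81 [511.8 299.8  40.9]
meter ((592.8963623046875, -172.56202697753906), (170.3982391357422, 174.38661193847656), 84.60916137695312)
pan [ 204  195   71   54 2603] [ 603.4 -166.4   50.6] ((593.4268798828125, -173.00311279296875), (164.8140411376953, 164.77650451660156), 83.7916259765625)
tray 193 ((532.9700317382812, 325.1141052246094), (429.90740966796875, 181.12078857421875), 85.73084259033203)
```

View pics/crop.png

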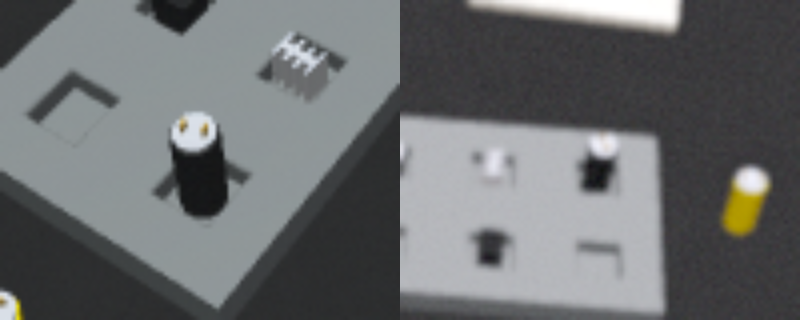

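The crop confirms the tall black sleeve with its bright top and two terminals, at side crop (193,125). The yellow one stands apart on the bench. I'll move towards the tray while turning the tool so it closes along the tray's x, where the neighbouring pocket is empty.

>>> servo_tool(targets=[{"turn": [0, 0, -0.15], "offset": [0.047, -0.031, 0], "gripper": 0}, {"turn": [0, 0, -0.3], "offset": [0.094, -0.062, 0], "gripper": 0}, {"turn": [0, 0, -0.45], "offset": [0.141, -0.093, 0], "gripper": 0}, {"turn": [0, 0, -0.6], "offset": [0.188, -0.124, 0], "gripper": 0}, {"turn": [0, 0, -0.75], "offset": [0.235, -0.155, 0], "gripper": 0}, {"turn": [0, 0, -0.9], "offset": [0.282, -0.186, 0], "gripper": 0}, {"turn": [0, 0, -1.05], "offset": [0.329, -0.217, 0], "gripper": 0}, {"turn": [0, 0, -1.2], "offset": [0.376, -0.248, 0], "gripper": 0}, {"turn": [0, 0, -1.2], "offset": [0.422, -0.277, 0], "gripper": 0}, {"turn": [0, 0, -1.2], "offset": [0.422, -0.277, 0], "gripper": 0}, {"turn": [0, 0, -1.2], "offset": [0.422, -0.277, 0], "gripper": 0}])

```text
t: 1.48
tool_pos: [479.4, -150.0, 230.9]
orientation: [-3.141, -0.0, 1.472]
wrist_force: [-0.0, 0.4, 0.2]
width: 1.0
grasp_force: 0.0
```

```bash
python3 - <<'E'
from h import *
im,d,c=grab('wrist'); cv2.imwrite('pics/w1.png',im[...,::-1]); print(np.array(c['cam_to_world']).round(2).tolist())
E
cp wrist.npz wpan.npz
```

```text
[[1.0, -0.09, -0.03, 488.55], [-0.1, -0.96, -0.28, -79.25], [-0.0, 0.28, -0.96, 372.64], [0.0, 0.0, 0.0, 1.0]]
```

View pics/w1.png

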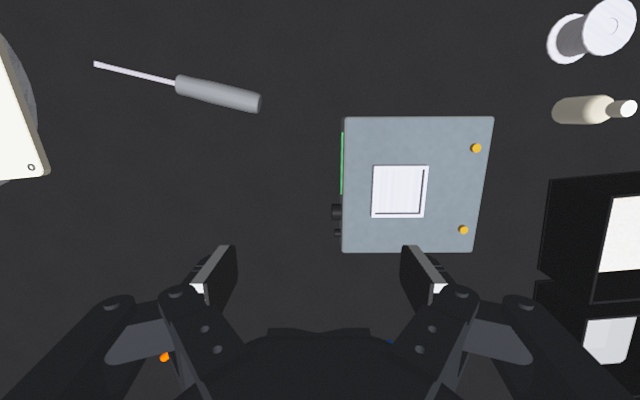

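>>> servo_tool(targets=[{"turn": [0, 0, 0], "offset": [0.055, -0.002, 0], "gripper": 0}, {"turn": [0, 0, 0], "offset": [0.11, -0.005, 0], "gripper": 0}, {"turn": [0, 0, 0], "offset": [0.165, -0.007, 0], "gripper": 0}, {"turn": [0, 0, 0], "offset": [0.22, -0.01, 0], "gripper": 0}, {"turn": [0, 0, 0], "offset": [0.275, -0.012, 0], "gripper": 0}, {"turn": [0, 0, 0], "offset": [0.33, -0.015, 0], "gripper": 0}, {"turn": [0, 0, 0], "offset": [0.385, -0.017, 0], "gripper": 0}, {"turn": [0, 0, 0], "offset": [0.44, -0.02, 0], "gripper": 0}, {"turn": [0, 0, 0], "offset": [0.454, -0.02, 0], "gripper": 0}, {"turn": [0, 0, 0], "offset": [0.454, -0.02, 0], "gripper": 0}, {"turn": [0, 0, 0], "offset": [0.454, -0.02, 0], "gripper": 0}])

```text
t: 2.9
tool_pos: [505.4, 301.8, 231.4]
orientation: [-3.142, 0.0, 1.469]
wrist_force: [0.0, -0.1, -0.3]
width: 1.001
grasp_force: 0.0
```

The wrist view shows the pan at about (399,191) on the meter. Next I measure it and the cap from here.

```bash
python3 - <<'E'
from h import *
im,d,c=grab('wrist'); cv2.imwrite('pics/w2.png',im[...,::-1])
w=pts(d,c); H=w[...,2]; near=np.hypot(w[...,0]-506,w[...,1]-303)<30
for a,b in((46,60),(49,53)):
    m=near&(H>a)&(H<b); k=w[m]; print('cap',m.sum(),np.median(k,0).round(1),cv2.minEnclosingCircle(k[:,:2].astype(np.float32)))
v,u=np.nonzero(m); print('px',u.mean(),v.mean())
def ray(uv,z,c):
    T=np.array(c['cam_to_world']); q=T[:3,:3]@[(uv[0]-c['cx'])/c['fx'],(uv[1]-c['cy'])/c['fy'],1]; return T[:3,3]+q*(z-T[2,3])/q[2]
m2=(near&(H>30)&(im.min(2)>170)).astype(np.uint8)
cs=cv2.findContours(m2,0,1)[0]
if cs:
    k=max(cs,key=cv2.contourArea); e=cv2.minAreaRect(k); print('bright top',e,ray(e[0],51,c).round(1))
z=np.load('wpan.npz'); im=z['im']
m=(im.min(2)>185).astype(np.uint8); m[:150]=0; m[230:]=0; m[:,:350]=0; m[:,450:]=0
k=max(cv2.findContours(m,0,1)[0],key=cv2.contourArea)
p=cv2.boxPoints(cv2.minAreaRect(k)); print(p.tolist())
q=np.array([ray(x,63,z) for x in p]); print(q.round(1).tolist(),q.mean(0).round(1),cv2.minAreaRect(q[:,:2].astype(np.float32)))
E
```

```text
cap 205 [508.6 305.3  50.2] ((508.6852722167969, 304.4029235839844), 9.869035720825195)
cap 163 [509.1 304.9  50.3] ((509.1674499511719, 304.73492431640625), 9.216001510620117)
px 319.0368098159509 177.80981595092024
bright top ((318.5, 178.00001525878906), (13.435027122497559, 13.435027122497559), 45.0) [508.3 304.7  51. ]
[[371.0, 166.0], [428.0, 166.0], [428.0, 217.0], [371.0, 217.0]]
[[542.8, -136.5, 63.0], [606.9, -142.7, 63.0], [607.8, -204.4, 63.0], [540.1, -197.7, 63.0]] [ 574.4 -170.3   63. ] ((575.2816772460938, -170.40679931640625), (61.24829864501953, 71.2693099975586), 84.41190338134766)
```

View pics/w2.png

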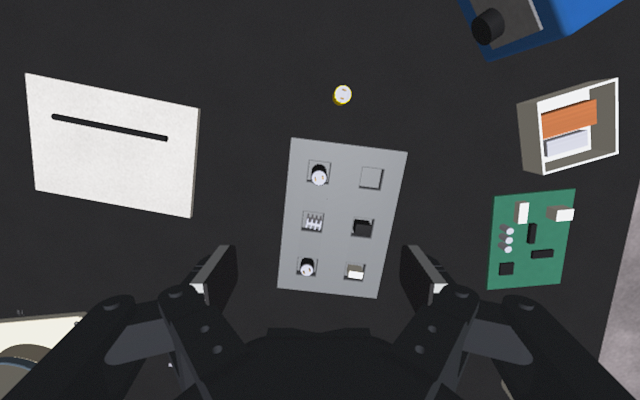

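The tall cap's top is at (319,178), world (508.7, 304.7). The empty pocket is at (371,178) and the short cap at (307,268), both clear of the fingers. I'll descend with the fingers half closed.

>>> servo_tool(targets=[{"turn": [0, 0, 0], "offset": [0.003, 0.003, 0.04], "gripper": 0.4}, {"turn": [0, 0, 0], "offset": [0.003, 0.003, 0.08], "gripper": 0.4}, {"turn": [0, 0, 0], "offset": [0.003, 0.003, 0.12], "gripper": 0.4}, {"turn": [0, 0, 0], "offset": [0.003, 0.003, 0.145], "gripper": 0.4}, {"turn": [0, 0, 0], "offset": [0.003, 0.003, 0.165], "gripper": 0.4}, {"turn": [0, 0, 0], "offset": [0.003, 0.003, 0.18], "gripper": 0.4}, {"turn": [0, 0, 0], "offset": [0.003, 0.003, 0.193], "gripper": 0.4}, {"turn": [0, 0, 0], "offset": [0.003, 0.003, 0.203], "gripper": 0.4}, {"turn": [0, 0, 0], "offset": [0.003, 0.003, 0.206], "gripper": 0.4}, {"turn": [0, 0, 0], "offset": [0.003, 0.003, 0.206], "gripper": 0.4}, {"turn": [0, 0, 0], "offset": [0.003, 0.003, 0.206], "gripper": 0.4}])

```text
t: 4.32
tool_pos: [508.6, 306.5, 25.8]
orientation: [3.141, -0.0, 1.471]
wrist_force: [-0.9, 0.0, 0.2]
width: 0.599
grasp_force: 0.0
```

>>> servo_tool(targets=[{"turn": [0, 0, 0], "offset": [-0.001, 0, 0], "gripper": 0.4}, {"turn": [0, 0, 0], "offset": [-0.001, 0, 0], "gripper": 0.6}, {"turn": [0, 0, 0], "offset": [-0.001, 0, 0], "gripper": 0.7}, {"turn": [0, 0, 0], "offset": [-0.001, 0, 0], "gripper": 0.85}, {"turn": [0, 0, 0], "offset": [-0.001, 0, 0], "gripper": 0.85}, {"turn": [0, 0, 0], "offset": [-0.001, 0, 0], "gripper": 0.85}, {"turn": [0, 0, 0], "offset": [-0.001, 0, 0], "gripper": 0.85}, {"turn": [0, 0, 0], "offset": [-0.001, 0, 0], "gripper": 0.85}])

```text
t: 5.32
tool_pos: [508.4, 305.3, 25.5]
orientation: [3.141, -0.0, 1.471]
wrist_force: [-2.1, 0.3, 4.7]
width: 0.209
grasp_force: 58.7
```

>>> servo_tool(targets=[{"turn": [0, 0, 0], "offset": [0, 0, -0.005], "gripper": 0.85}, {"turn": [0, 0, 0], "offset": [0, 0, -0.015], "gripper": 0.85}, {"turn": [0, 0, 0], "offset": [0, 0, -0.03], "gripper": 0.85}, {"turn": [0, 0, 0], "offset": [0, 0, -0.06], "gripper": 0.85}, {"turn": [0, 0, 0], "offset": [0, 0, -0.1], "gripper": 0.85}, {"turn": [0, 0, 0], "offset": [0, 0, -0.14], "gripper": 0.85}, {"turn": [0, 0, 0], "offset": [0, 0, -0.16], "gripper": 0.85}, {"turn": [0, 0, 0], "offset": [0, 0, -0.16], "gripper": 0.85}, {"turn": [0, 0, 0], "offset": [0, 0, -0.16], "gripper": 0.85}])

```text
t: 6.45
tool_pos: [507.9, 305.1, 184.6]
orientation: [-3.141, 0.0, 1.471]
wrist_force: [-0.3, -0.0, -0.9]
width: 0.213
grasp_force: 58.6
```

```bash
python3 - <<'E'
from h import *
o=[]
im,d,c=grab('side')
s=r.sense(); tp=np.array(s['tool_pos']); print(tp,s['width'],s['grasp_force'])
T=np.linalg.inv(np.array(c['cam_to_world'])); q=T[:3,:3]@tp+T[:3,3]
u,v=int(c['fx']*q[0]/q[2]+c['cx']),int(c['fy']*q[1]/q[2]+c['cy']); print(u,v)
v0,u0=max(v-60,0),max(u-80,0); a=cv2.resize(im[v0:v0+130,u0:u0+160],(480,390))
im2,_,_=grab('wrist'); b=cv2.resize(im2[120:380,200:440],(300,390)) 
cv2.imwrite('pics/lift.png',np.hstack([a,b])[...,::-1])
w=pts(d,c); H=w[...,2]; m=(np.hypot(w[...,0]-tp[0],w[...,1]-tp[1])<16)&(H>60)&(H<tp[2]+40)&(im.max(2)<60); print(m.sum(), np.nanpercentile(H[m],[1,99]) if m.sum() else '')
E
```

```text
[507.75873474 305.0268753  184.29783017] 0.21151291276925854 58.576807379722595
268 235
372 [167.09791817 223.20479714]
```

View pics/lift.png

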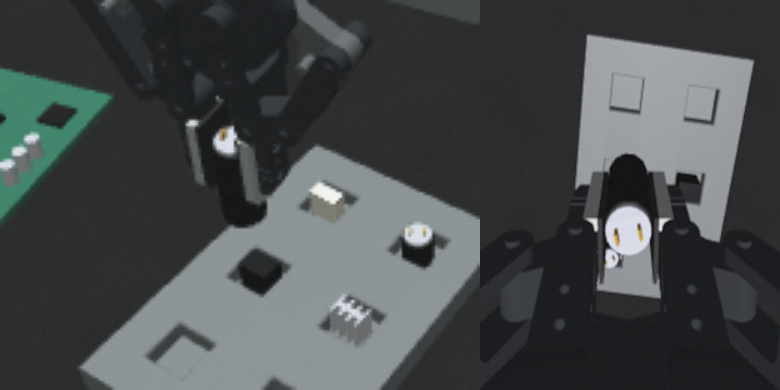

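The right view shows the cap upright between the pads, with its terminals at (628,235). The left view shows its foot clear of the tray and the short cap still in its pocket. Next I carry it over the pan.

>>> servo_tool(targets=[{"turn": [0, 0, 0], "offset": [-0.025, 0.006, 0], "gripper": 0.85}, {"turn": [0, 0, 0], "offset": [-0.07, 0.017, 0], "gripper": 0.85}, {"turn": [0, 0, 0], "offset": [-0.12, 0.029, 0], "gripper": 0.85}, {"turn": [0, 0, 0], "offset": [-0.17, 0.041, 0], "gripper": 0.85}, {"turn": [0, 0, 0], "offset": [-0.22, 0.053, 0], "gripper": 0.85}, {"turn": [0, 0, 0], "offset": [-0.27, 0.065, 0], "gripper": 0.85}, {"turn": [0, 0, 0], "offset": [-0.32, 0.078, 0], "gripper": 0.85}, {"turn": [0, 0, 0], "offset": [-0.37, 0.09, 0], "gripper": 0.85}, {"turn": [0, 0, 0], "offset": [-0.42, 0.102, 0], "gripper": 0.85}, {"turn": [0, 0, 0], "offset": [-0.45, 0.109, 0], "gripper": 0.85}, {"turn": [0, 0, 0], "offset": [-0.466, 0.113, 0], "gripper": 0.85}, {"turn": [0, 0, 0], "offset": [-0.466, 0.113, 0], "gripper": 0.85}])

```text
t: 8.05
tool_pos: [574.0, -170.0, 184.5]
orientation: [-3.14, -0.001, 1.47]
wrist_force: [-0.6, -1.4, -0.2]
width: 0.209
grasp_force: 58.6
```

>>> servo_tool(targets=[{"turn": [0, 0, 0], "offset": [0, 0, 0.03], "gripper": 0.85}, {"turn": [0, 0, 0], "offset": [0, 0, 0.06], "gripper": 0.85}, {"turn": [0, 0, 0], "offset": [0, 0, 0.075], "gripper": 0.85}, {"turn": [0, 0, 0], "offset": [0, 0, 0.08], "gripper": 0.85}, {"turn": [0, 0, 0], "offset": [0, 0, 0.08], "gripper": 0.85}, {"turn": [0, 0, 0], "offset": [0, 0, 0.08], "gripper": 0.85}])

```text
t: 8.8
tool_pos: [574.7, -169.8, 106.3]
orientation: [3.14, 0.0, 1.471]
wrist_force: [0.6, 0.8, -1.3]
width: 0.213
grasp_force: 58.6
```

```bash
python3 - <<'E'
from h import *
s=r.sense(); tp=np.array(s['tool_pos']); print(tp,s['width'],s['grasp_force'])
im,d,c=grab('side'); im2,_,c2=grab('scene')
o=[]
for i,c in((im,c),(im2,c2)):
    T=np.linalg.inv(np.array(c['cam_to_world'])); q=T[:3,:3]@[574,-170,70]+T[:3,3]
    u,v=int(c['fx']*q[0]/q[2]+c['cx']),int(c['fy']*q[1]/q[2]+c['cy'])
    o.append(cv2.resize(i[v-60:v+60,u-50:u+50],None,fx=4,fy=4))
cv2.imwrite('pics/pan.png',np.hstack(o)[...,::-1])
E
```

```text
[ 574.6501224  -169.80982379  106.27247979] 0.21321474690492226 58.60109746456146
```

View pics/pan.png

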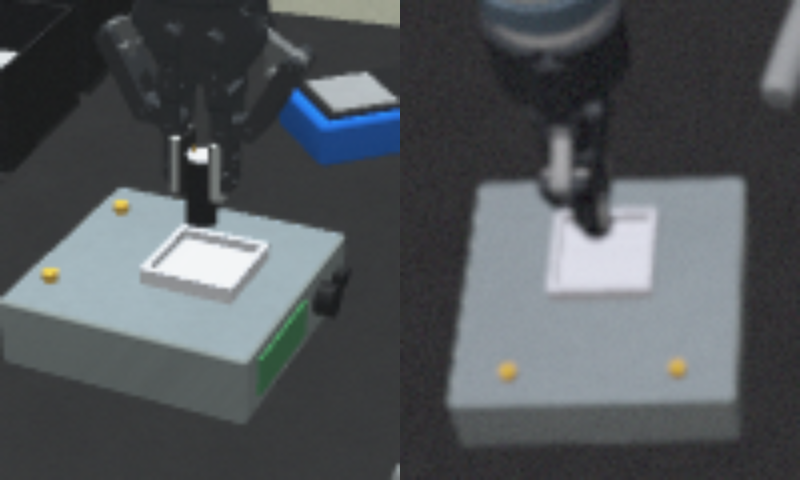

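Projecting the remaining 31 mm drop puts the foot near (202,262) in the side crop and (597,263) in the scene crop. Both are close to the pan's centre, so I'll lower it, slowly at the end.

>>> servo_tool(targets=[{"turn": [0, 0, 0], "offset": [0, 0, 0.012], "gripper": 0.85}, {"turn": [0, 0, 0], "offset": [0, 0, 0.02], "gripper": 0.85}, {"turn": [0, 0, 0], "offset": [0, 0, 0.025], "gripper": 0.85}, {"turn": [0, 0, 0], "offset": [0, 0, 0.028], "gripper": 0.85}, {"turn": [0, 0, 0], "offset": [0, 0, 0.028], "gripper": 0.85}, {"turn": [0, 0, 0], "offset": [0, 0, 0.028], "gripper": 0.85}])

```text
t: 9.65
tool_pos: [574.3, -169.8, 77.5]
orientation: [3.141, 0.0, 1.471]
wrist_force: [-0.8, -0.1, 0.2]
width: 0.213
grasp_force: 58.6
```

>>> servo_tool(targets=[{"turn": [0, 0, 0], "offset": [0, 0, 0.001], "gripper": 0.85}, {"turn": [0, 0, 0], "offset": [0, 0, 0.0015], "gripper": 0.85}, {"turn": [0, 0, 0], "offset": [0, 0, 0.0015], "gripper": 0.85}])

```text
t: 10.02
tool_pos: [574.1, -169.7, 75.8]
orientation: [-3.142, -0.0, 1.471]
wrist_force: [-0.6, -0.5, -0.5]
width: 0.211
grasp_force: 58.6
```

>>> servo_tool(targets=[{"turn": [0, 0, 0], "offset": [0, 0, 0.0007], "gripper": 0.85}, {"turn": [0, 0, 0], "offset": [0, 0, 0.0007], "gripper": 0.85}, {"turn": [0, 0, 0], "offset": [0, 0, 0.0007], "gripper": 0.85}])

```text
t: 10.4
tool_pos: [574.2, -169.7, 75.5]
orientation: [3.141, 0.0, 1.471]
wrist_force: [-0.7, 0.5, 5.6]
width: 0.212
grasp_force: 58.9
```

There is 5.6 N of contact, so it's standing. I'll release gently, then withdraw straight up.

>>> servo_tool(targets=[{"turn": [0, 0, 0], "offset": [0, 0, 0], "gripper": 0.76}, {"turn": [0, 0, 0], "offset": [0, 0, 0], "gripper": 0.72}, {"turn": [0, 0, 0], "offset": [0, 0, 0], "gripper": 0.65}, {"turn": [0, 0, 0], "offset": [0, 0, 0], "gripper": 0.5}, {"turn": [0, 0, 0], "offset": [0, 0, 0], "gripper": 0.3}, {"turn": [0, 0, 0], "offset": [0, 0, 0], "gripper": 0.3}, {"turn": [0, 0, 0], "offset": [0, 0, -0.01], "gripper": 0.3}, {"turn": [0, 0, 0], "offset": [0, 0, -0.03], "gripper": 0.3}, {"turn": [0, 0, 0], "offset": [0, 0, -0.06], "gripper": 0.3}, {"turn": [0, 0, 0], "offset": [0, 0, -0.1], "gripper": 0.3}, {"turn": [0, 0, 0], "offset": [0, 0, -0.1], "gripper": 0.3}, {"turn": [0, 0, 0], "offset": [0, 0, -0.1], "gripper": 0.3}])

```text
t: 11.9
tool_pos: [574.0, -169.6, 175.1]
orientation: [3.141, 0.0, 1.471]
wrist_force: [-0.4, 0.8, -0.7]
width: 0.7
grasp_force: 0.0
```

```bash
python3 - <<'E'
from h import *
im,d,c=grab('side'); w=pts(d,c); m=(np.hypot(w[...,0]-574,w[...,1]+170)<25)&(w[...,2]>94)&(w[...,2]<110); print(m.sum(),np.median(w[m],0).round(1))
im2,_,_=grab('wrist'); cv2.imwrite('pics/end.png',np.hstack([cv2.resize(im[90:190,280:390],None,fx=4,fy=4),cv2.resize(im2[100:400,180:450],(360,400))])[...,::-1])
E
```

```text
42 [ 573.1 -162.5   99.4]
```

View pics/end.png

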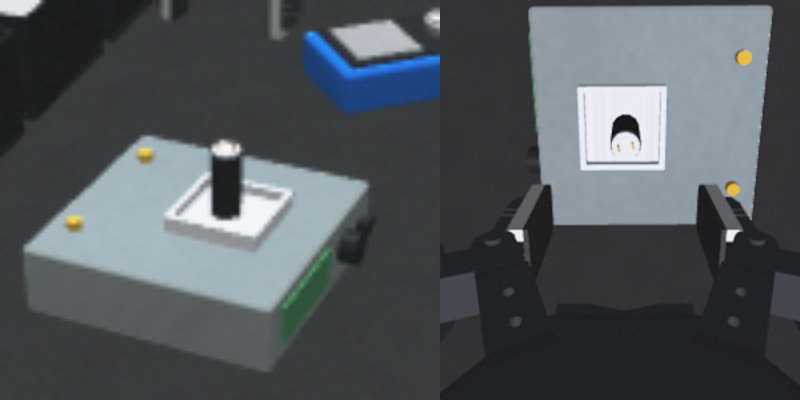

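The cap stands upright in the pan, its foot near (225,215) in the left crop and its terminals up at (627,145) in the right one. The gripper is clear.

```bash
python3 -c "
from cell import r
print(r.hand_in())"
```

```text
the job is handed in; nothing more can be done
None
```

The tall capacitor stands upright, terminals up, near the centre of the test pan, the gripper is clear, the short capacitor was left in its pocket, and the job is handed in at about 12 s of the 32 s allowed.

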